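Draw the loose end rail of a basket deck tight with its cam lock

TASK

Two basket decks with cam locks stand on the bench; only one of them has an end rail, whose headed stud points at its cam. Push that rail towards its deck until the stud's head has gone fully home into the open mouth of the cam, then turn the cam clockwise (seen from above) by its bar, all the way to its stop, so that the curved slot draws the rail up tight against the deck. Leave the cam of the other deck, the one without a rail, as it is.

Things in the scene. Friction and masses are not known exactly. Their poses are not given: they have to be found in the camera images.
- cam_grip (a point): Cam lock of the deck with the rail: steel disc 96 mm across, top face 50 mm above the table, on a grey deck 155 x 150 mm, 24 mm high. An upright bar crosses its centre: 56 mm long, 14 thick, 50 to 88 mm above the table. Point: on the cam's vertical axis, in the bar, 78 mm up. Axes turn with the cam: y along the bar, z up (pinch along x); the curved slot's mouth looks along -x.
- cam (a joint): Turn of that cam in rad, growing clockwise seen from above. 0 = open: mouth towards the stud, bar parallel to the rail (starts at 0 to 0.15). Stop at 1.4 = tight, bar nearly in line with the stud. Light friction (under 1 N m, also while drawing); stays where left. The slot catches the stud's head at 0.3 to 0.6 and has drawn the rail in by about 1.2.
- rail_top (a point): End rail on the robot's side of its deck: upright aluminium bar 18 mm thick, 150 wide, 65 tall, sliding only along its stud (friction 3 N). Point: middle of its top edge; x along the stud (14 mm round head) to the cam axis, y along its width. Level distance to the cam axis: 111 to 134 mm at first, 90 pushed home against the cam's hub (94 is still caught), 79 to 80 tight.
- spare_end (a point): The other deck's cam, without rail and stud, to be left alone: same cam and deck, at any angle. Point: near one end of its bar, 24 mm from its axis, 78 mm above the table; y runs along the bar, away from its axis.

How it is judged:
By the outcome, as a careful person would: the job done as asked, in the order asked, and still so for the second after the job is handed in, with the robot touching nothing.
It also fails if it takes over 43 s, if anything falls off the work surface, if the arm or the gripper's body presses on something with over 40 N, if the wrist force passes 120 N, or if a joint passes its speed limit or range.

ROBOT

A 6-joint arm with a two-finger parallel gripper is mounted at the origin on the work surface. World frame = base frame: x ahead of the robot, y to its left, z up, the work surface at z = 0. Lengths are in mm, angles in rad, forces in N, time in s.
With the tool pointing down it reaches from about 325 to 750 mm from the base axis. Payload 7.6 kg.
Tool frame: the origin (TCP) lies on the centre line of the jaws, within the pads' length; the fingertips stand 25 mm ahead of it and the grasp point (between the pads) lies 6 mm ahead of it (arm.tcp_to_tips is the distance from the TCP to the fingertips, in mm); z points along the fingers, y is the direction in which the jaws open and shut (so a half turn about z gives the same grasp; the last joint's range is limited). The gripper opens to 85 mm and grips with 20 to 120 N. Pads are 22 mm wide; open, the fingers measure 114 mm over their backs; the gripper's body (76 mm by 85 mm) begins 54 mm behind the grasp point. The pads swing forward as they close: fully open they stand 13 mm farther back than shut.
Start: joints at [1.235, 0.052, 1.401, -0, 1.689, -0.07], TCP at [137.889, 506.586, 256.323] pointing down, gripper open.
Joint ranges: [-2.9, 2.9], [-0.91, 2.17], [0.12, 2.37], [-1.06, 4.2], [0.26, 2.73], [-2.93, 2.93]. Speed limits (rad/s): [2.57, 2.57, 3.01, 3.14, 3.14, 3.14].

INTERFACE

Orientations are given as a unit quaternion [x, y, z, w].
In Python, from plant import arm gives the robot as it stands.
- The arm moves only by the tool step_arm, never from a script. Its argument "series" is a list that holds one entry, the list of rows, each a list of 5 numbers: the finger opening in mm, from 0 to 85.4, then the shift along the tool's x, y, z in units of 30 mm (1.0 is 30 mm), then the turn about the tool's z in units of 5 degrees (1.0 is 5 degrees). In form: [[[grip, dx, dy, dz, yaw], ...]]. A call has exactly 8 rows; each row shifts and turns the commanded pose from where the row before left it, along the tool's axes as they then stand; what a row does not reach is not made up. A row lasts 1/10 s, in which the tool goes at most 50 mm and 8.59 degrees, less where a joint would pass 70% of its speed; a pose out of reach is approached as far as the arm can. A call is refused whole if a number of a shift passes 1 or a number of a turn 1, either way. A call with a gripper value outside its range is refused whole. The fingers move at their own pace and stop on an object; "newtons" is the grip in N (left out, the last holds). Time passes only in rows, so rows that do not move let the fingers close, or fill a call up. It gives the time, the measured TCP pose, the force and the opening at its end, in the units of the state.
- arm.observe(): the state, without advancing time (a new reading comes with each control period).
- arm.read_camera(name): name is "scene" or "top" or "wrist"; returns a dict with "image" (384x512x3 uint8, blue, green, red), "range_z" (384x512 float32, mm along the optical axis (not along the pixel's ray), 0 where there is no reading), "fx", "fy", "cx", "cy" (pixels), "rvec" (rotation vector, rad) and "tvec" (3), from world to camera coordinates, as OpenCV has them; the wrist camera has in their place "tool_from_camera" (4x4, takes a point from camera to tool coordinates, whose origin is the TCP and whose axes are the flange's). Camera axes: x right, y down, z forward; pixel columns grow to the right and rows downward; lengths in mm; the calibration is good to about 2 mm. A picture is of the moment at which its call begins: read the wrist's pose just before it.
- arm.job_done(): hands the job in, once; it reports no verdict.
The state is a dict: "time_s": time; "q": joint angles; "dq": joint speeds; "joint_efforts": joint torques, N m; "ee_pos": TCP position; "tcp_rot": TCP orientation; "wrist_force": force on the tool from outside, world axes, zero at the start; "wrist_torque": the same for the moment, N m; "width": finger opening in mm.
Only numpy, scipy, OpenCV 4.12 (cv2) and the standard library are available. Lean on these libraries where they do the work, as an engineer would, in place of code of your own. Each camera call takes 0.05 s, during which the arm holds its last target.

## Working session

There is one attempt and no reset: what is moved stays moved. The work goes in short steps, Python scripts to look and compute and a tool call to move; the robot and the scene stay as the last step left them, time stands still between calls to the robot, and variables do not carry over. Pictures are saved under pics/ and viewed, and the job is handed in when it is done.

Besides the shell and the picture viewer there is one more tool, called after "Request:" as name(argument=value, ...) on one line, values as JSON. step_arm: Moves the arm, as the interface text tells. Its arguments: {"type":"object","properties":{"series":{"type":"array","items":{"type":"array","items":{"type":"array","items":{"type":"number"}}}},"newtons":{"type":"number"}},"required":["series"]}

```bash
ls; mkdir -p pics
python3 - <<'E'
from plant import arm
import cv2,pickle
s=arm.observe();print(s)
d={}
for n in("scene","top"):
    c=arm.read_camera(n);d[n]=c;cv2.imwrite(f"pics/{n}0.png",c["image"]);print(n,c["fx"],c["cx"],c["cy"],c["rvec"],c["tvec"])
pickle.dump(d,open("c0.pkl","wb"))
E
```

```text
pics
{'time_s': 0.0, 'q': array([ 1.23469581e+00,  5.28076385e-02,  1.40176393e+00,  2.51835311e-05,
        1.68856021e+00, -7.02920806e-02]), 'dq': array([-0.00197732, -0.00020555,  0.00215206,  0.00064791, -0.0008676 ,
       -0.00066371]), 'joint_efforts': array([-3.45061944e-04, -3.81654024e+01, -3.60200000e+01, -7.47244144e-05,
        5.85753980e-03, -1.97629186e-05]), 'ee_pos': array([137.7923733 , 506.32135693, 255.46783805]), 'tcp_rot': array([ 1.32511805e-01,  9.91181128e-01, -7.51203252e-04, -1.67546176e-04]), 'wrist_force': array([-0.00326442, -0.20603031, -0.47463786]), 'wrist_torque': array([ 0.01691882,  0.03840496, -0.03123769]), 'width': 85.77939399947357}
scene 354.8937512543693 250.6394848694087 194.0515158811006 [ 1.28412789  2.42431983 -0.78351963] [ 326.14156777 -347.40304331 1043.93974377]
top 434.4923114947806 259.7421439856999 191.25814406503312 [ 2.0871874  -2.14356559  0.19903313] [  8.53629337 580.38829712 896.94254791]
```

View pics/scene0.png

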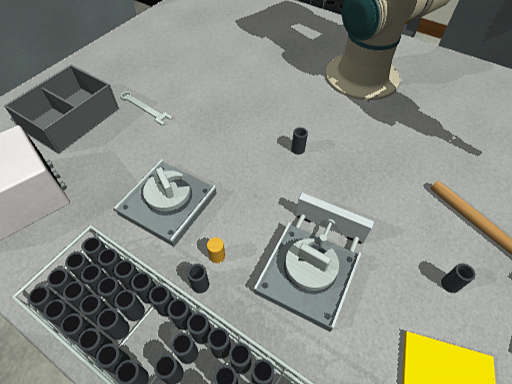

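View pics/top0.png

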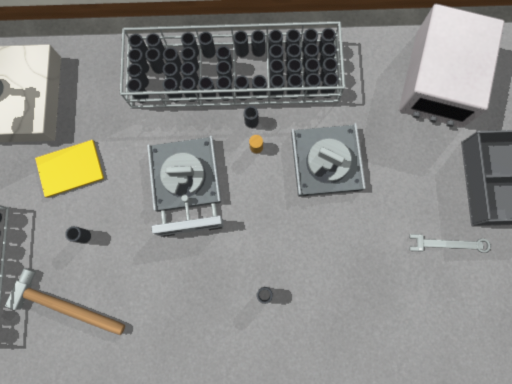

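The scene and top views agree. In the top view, the deck with the rail is at about (183,175), its rail at (187,225), and the spare cam at (329,160). Next I'll measure them with the range image.

```bash
cat > h.py <<'E'
import numpy as np,cv2,pickle
def world(c):
    R,_=cv2.Rodrigues(np.array(c["rvec"],float));t=np.array(c["tvec"]).ravel()
    z=c["range_z"].astype(float);v,u=np.mgrid[0:z.shape[0],0:z.shape[1]]
    P=np.stack([(u-c["cx"])/c["fx"]*z,(v-c["cy"])/c["fy"]*z,z],-1)
    W=(P-t)@R;W[z<=0]=np.nan
    return W
def plane(c,u,v,h):
    R,_=cv2.Rodrigues(np.array(c["rvec"],float));t=np.array(c["tvec"]).ravel()
    d=R.T@np.array([(u-c["cx"])/c["fx"],(v-c["cy"])/c["fy"],1]);o=-R.T@t
    return o+d*(h-o[2])/d[2]
E
python3 - <<'E'
from h import *
c=pickle.load(open("c0.pkl","rb"))["top"];W=world(c)
im=c["image"]
cv2.imwrite("pics/topcrop.png",cv2.resize(im[120:250,130:260],(780,780)[:2],interpolation=cv2.INTER_CUBIC)[:600] )
def comp(mask,roi):
    m=np.zeros(mask.shape,np.uint8);a,b,e,f=roi;m[a:b,e:f]=mask[a:b,e:f]
    n,l,s,ce=cv2.connectedComponentsWithStats(m)
    for i in range(1,n):
        if s[i,4]>15:
            P=W[l==i];(r)=cv2.minAreaRect(P[:,:2].astype(np.float32))
            print(roi,s[i,4],ce[i].round(1),"mean",P.mean(0).round(1),"rect",np.round(r[0],1),np.round(r[1],1),round(r[2],1))
Z=W[...,2]
for roi in((130,250,135,230),(115,205,285,370)):
    for lo,hi in((80,96),(58,80),(44,56),(18,32)):
        print(lo,hi);comp((Z>lo)&(Z<hi),roi)
E
```

```text
80 96
(130, 250, 135, 230) 176 [178.5 169.7] mean [626.6 166.3  87. ] rect [627.5 166.6] [15.2 54.1] 0.4
58 80
(130, 250, 135, 230) 67 [181.4 173.8] mean [621.6 163.3  69.2] rect [621.9 166.3] [10.6 56.4] 10.4
(130, 250, 135, 230) 600 [186.  224.5] mean [510.4 153.3  64.6] rect [511.  153.7] [ 18.6 148.8] 6.8
44 56
(130, 250, 135, 230) 975 [181.1 171.6] mean [631.6 167.6  49.8] rect [629.7 167.7] [92.3 96.2] 1.7
(130, 250, 135, 230) 39 [184.1 198.1] mean [570.9 160.4  49.8] rect [571.1 160.6] [13.2 12.4] 44.1
(130, 250, 135, 230) 19 [174.7 231.1] mean [498.6 180.3  50.4] rect [498.4 180.3] [ 1.2 35.9] 7.6
18 32
(130, 250, 135, 230) 2983 [183.3 174. ] mean [632.4 167.4  24.5] rect [633.9 168.1] [158.4 150.6] 6.8
80 96
(115, 205, 285, 370) 178 [331.3 154.8] mean [ 650.3 -163.3   87. ] rect [ 650.8 -163.8] [54.8 15.3] 61.8
58 80
(115, 205, 285, 370) 81 [329.2 159.4] mean [ 645.  -161.2   69.1] rect [ 645.8 -160.8] [55.1  4. ] 61.3
44 56
(115, 205, 285, 370) 946 [329.2 157.5] mean [ 654.8 -164.5   50.1] rect [ 652.9 -165.3] [94.9 92.5] 61.5
18 32
(115, 205, 285, 370) 3037 [326.5 160.6] mean [ 654.7 -161.9   24.7] rect [ 658.6 -163.9] [155.8 151.3] 3.6
```

View pics/topcrop.png

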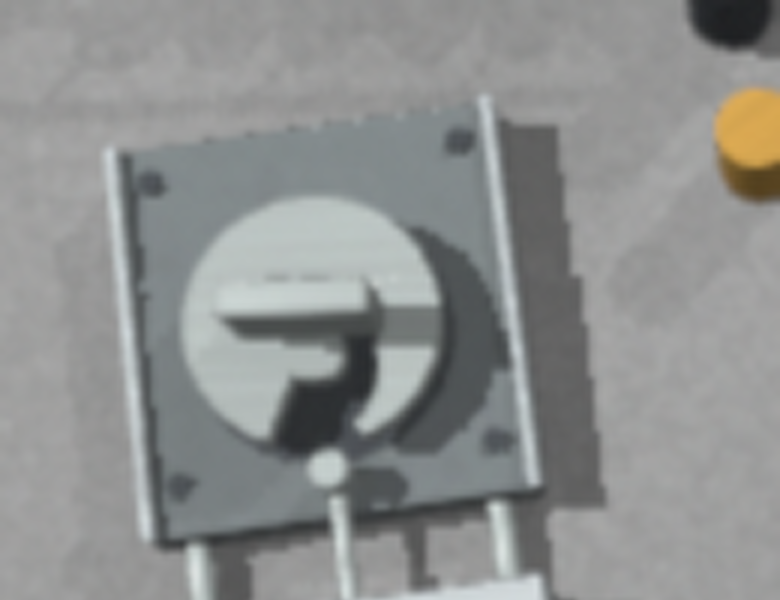

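```bash
cat >> h.py <<'E'
from scipy.spatial.transform import Rotation as Rn
def state():
    from plant import arm
    s=arm.observe();R=Rn.from_quat(s["tcp_rot"]).as_matrix()
    ja=np.degrees(np.arctan2(R[1,1],R[0,1]))
    print("t",round(s["time_s"],2),"p",s["ee_pos"].round(1),"jaw",round(ja,1),"F",s["wrist_force"].round(1),"T",s["wrist_torque"].round(2),"w",round(s["width"],1),"q6",s["q"].round(2)[[0,5]])
    return s["ee_pos"],R,ja
def plan(p,ja,tp,tja,n,grip):
    # straight rows from p,ja to tp,tja ; shift in current axes, then turn
    rows=[];ja0=ja;tp=np.array(tp,float)
    for i in range(n):
        a=np.radians(ja);y=np.array([np.cos(a),np.sin(a),0]);z=np.array([0,0,-1.]);x=np.cross(y,z)
        d=(tp-p)/(n-i)
        r=[grip]+[round(float(d@v)/30,2) for v in(x,y,z)]+[round(-(tja-ja)/(n-i)/5,2)]
        p=p+30*(r[1]*x+r[2]*y+r[3]*z);ja=ja-5*r[4];rows.append(r)
    for k in range(0,n,8):print(rows[k:k+8])
E
python3 -c "
from h import *
p,R,ja=state()
plan(p,ja,(452,146.5,130),6.8,16,0)"
```

```text
t 0.1 p [137.8 506.4 255.6] jaw 74.8 F [0.1 0.2 0.3] T [ 0.03 -0.01 -0.01] w 85.4 q6 [ 1.23 -0.07]
[[0, -0.83, -0.55, 0.26, np.float64(0.85)], [0, -0.87, -0.49, 0.26, np.float64(0.85)], [0, -0.9, -0.42, 0.26, np.float64(0.85)], [0, -0.93, -0.36, 0.26, np.float64(0.85)], [0, -0.95, -0.29, 0.26, np.float64(0.85)], [0, -0.97, -0.21, 0.26, np.float64(0.85)], [0, -0.99, -0.14, 0.26, np.float64(0.85)], [0, -0.99, -0.07, 0.26, np.float64(0.85)]]
[[0, -1.0, 0.01, 0.26, np.float64(0.85)], [0, -0.99, 0.08, 0.26, np.float64(0.85)], [0, -0.98, 0.15, 0.26, np.float64(0.85)], [0, -0.97, 0.23, 0.27, np.float64(0.85)], [0, -0.95, 0.3, 0.26, np.float64(0.85)], [0, -0.93, 0.36, 0.27, np.float64(0.85)], [0, -0.89, 0.43, 0.26, np.float64(0.85)], [0, -0.86, 0.5, 0.27, np.float64(0.84)]]
```

Request:
step_arm(series=[[[0,-0.83,-0.55,0.26,0.85],[0,-0.87,-0.49,0.26,0.85],[0,-0.9,-0.42,0.26,0.85],[0,-0.93,-0.36,0.26,0.85],[0,-0.95,-0.29,0.26,0.85],[0,-0.97,-0.21,0.26,0.85],[0,-0.99,-0.14,0.26,0.85],[0,-0.99,-0.07,0.26,0.85]]], newtons=40)

```text
time_s: 0.9
ee_pos: [295.4, 325.4, 193.3]
tcp_rot: [0.418, 0.909, -0.0, -0.0]
wrist_force: [1.5, -0.4, 0.4]
width: -0.1
```

Request:
step_arm(series=[[[0,-1.0,0.01,0.26,0.85],[0,-0.99,0.08,0.26,0.85],[0,-0.98,0.15,0.26,0.85],[0,-0.97,0.23,0.26,0.85],[0,-0.95,0.3,0.26,0.85],[0,-0.93,0.36,0.26,0.85],[0,-0.89,0.43,0.26,0.85],[0,-0.86,0.5,0.26,0.85]]])

```text
time_s: 1.7
ee_pos: [452.4, 145.7, 130.9]
tcp_rot: [0.665, 0.747, -0.0, -0.0]
wrist_force: [-0.3, -0.5, 1.0]
width: -0.1
```

```bash
python3 -c "
from h import *
p,R,ja=state()
plan(p,ja,(452,146.5,60),6.8,8,0)
from plant import arm
c=arm.read_camera('top');cv2.imwrite('pics/t1.png',c['image']);c=arm.read_camera('wrist');cv2.imwrite('pics/w1.png',c['image'])"
```

```text
t 1.7 p [452.4 145.7 130.9] jaw 6.6 F [-0.3 -0.5  1. ] T [ 0.   -0.03 -0.04] w -0.1 q6 [0.23 0.12]
[[0, 0.0, -0.0, 0.3, np.float64(-0.01)], [0, 0.0, -0.0, 0.29, np.float64(-0.0)], [0, 0.0, -0.0, 0.3, np.float64(-0.01)], [0, 0.01, -0.0, 0.29, np.float64(-0.0)], [0, 0.0, -0.0, 0.3, np.float64(-0.01)], [0, 0.01, -0.0, 0.29, np.float64(-0.0)], [0, 0.0, -0.01, 0.3, np.float64(-0.01)], [0, 0.01, -0.0, 0.29, np.float64(-0.0)]]
```

View pics/w1.png

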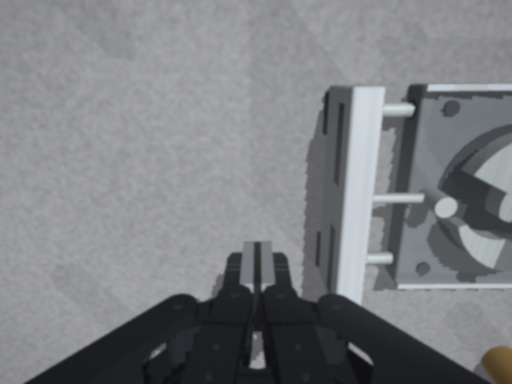

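The wrist view shows the closed fingers at about (258,250). They stand in front of the rail's outer face, which is at about (340,190), with the stud head at (446,207). I'll go down and then push.

Request:
step_arm(series=[[[0,0,0,0.4,0],[0,0,0,0.4,0],[0,0,0,0.4,0],[0,0,0,0.4,0],[0,0,0,0.4,0],[0,0,0,0.3,0],[0,0.02,0,0,0],[0,0,0.3,0,0]]])

```text
time_s: 2.6
ee_pos: [460.7, 148.6, 62.5]
tcp_rot: [0.664, 0.748, -0.0, -0.0]
wrist_force: [-0.3, 0.1, -0.1]
width: 0.1
```

Request:
step_arm(series=[[[0,0,0.2,0,0],[0,0,0.2,0,0],[0,0,0.15,0,0],[0,0,0.15,0,0],[0,0,0.15,0,0],[0,0,0.15,0,0],[0,0,0.15,0,0],[0,0,0.15,0,0]]])

```text
time_s: 3.4
ee_pos: [499.6, 153.0, 62.5]
tcp_rot: [0.664, 0.748, -0.0, -0.0]
wrist_force: [-3.6, -0.2, 1.8]
width: 0.3
```

```bash
python3 -c "
from h import *
p,R,ja=state()
from plant import arm
c=arm.read_camera('scene');cv2.imwrite('pics/s2.png',c['image']);c=arm.read_camera('wrist');cv2.imwrite('pics/w2.png',c['image'])"
```

```text
t 3.4 p [499.6 153.   62.5] jaw 6.8 F [-3.6 -0.2  1.8] T [-0.02  0.36  0.01] w 0.3 q6 [0.23 0.11]
```

View pics/w2.png

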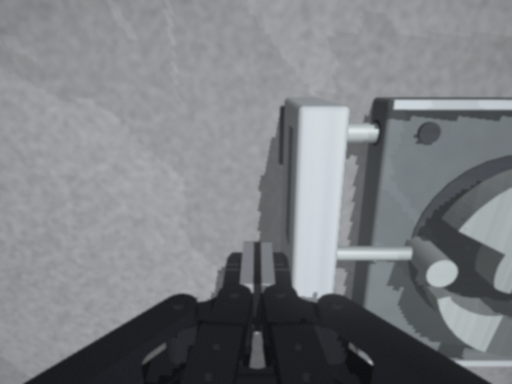

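The fingers are pushing the rail at about 3.6 N. In the wrist view the head at (435,272) is entering the mouth. I'll keep pushing in small steps.

Request:
step_arm(series=[[[0,0,0.08,0,0],[0,0,0.08,0,0],[0,0,0.08,0,0],[0,0,0.07,0,0],[0,0,0.07,0,0],[0,0,0.07,0,0],[0,0,0.06,0,0],[0,0,0,0,0]]])

```text
time_s: 4.3
ee_pos: [515.0, 154.9, 62.5]
tcp_rot: [0.664, 0.748, 0.0, 0.0]
wrist_force: [-0.8, -0.4, -0.5]
width: 0.1
```

```bash
cat >> h.py <<'E'
def measure(name):
    from plant import arm
    c=arm.read_camera("top");W=world(c);Z=W[...,2]
    cv2.imwrite(f"pics/{name}.png",cv2.resize(c["image"][120:250,120:370],None,fx=3,fy=3))
    for lo,hi,roi,n in((80,96,(130,210,135,230),"bar"),(58,72,(195,250,135,230),"rail"),(80,96,(115,205,285,370),"spare")):
        m=np.zeros(Z.shape,bool);a,b,e,f=roi;m[a:b,e:f]=((Z>lo)&(Z<hi))[a:b,e:f]
        P=W[m]
        if len(P)>10:
            r=cv2.minAreaRect(P[:,:2].astype(np.float32));print(n,len(P),np.round(r[0],1),np.round(r[1],1),round(r[2],1))
E
python3 -c "
from h import *
state();measure('m3')"
```

```text
t 4.3 p [515.  154.9  62.5] jaw 6.8 F [-0.8 -0.4 -0.5] T [-0.02  0.12  0.  ] w 0.1 q6 [0.22 0.11]
bar 96 [627.4 166.8] [13.8 55.8] 1.4
rail 151 [542.  101.7] [18.3 39.7] 5.2
spare 179 [ 650.9 -163.8] [54.9 15.3] 61.0
```

View pics/m3.png

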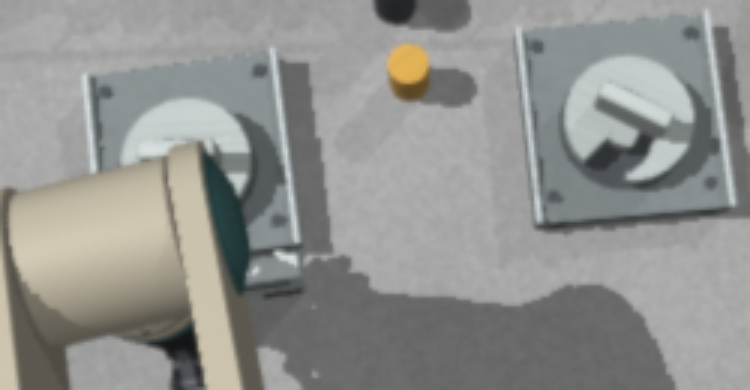

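Request:
step_arm(series=[[[0,0,0.04,0,0],[0,0,0.04,0,0],[0,0,0.03,0,0],[0,0,0,0,0],[0,0,0,0,0],[0,0,0,0,0],[0,0,0,0,0],[0,0,0,0,0]]])

```text
time_s: 5.15
ee_pos: [517.7, 155.2, 62.5]
tcp_rot: [0.664, 0.748, -0.0, -0.0]
wrist_force: [-5.3, -1.0, 1.7]
width: -0.1
```

```bash
python3 -c "
from h import *
state();measure('m4')"
```

```text
t 5.15 p [517.7 155.2  62.5] jaw 6.8 F [-5.3 -1.   1.7] T [-0.18  0.71 -0.02] w -0.1 q6 [0.22 0.1 ]
bar 56 [629.2 166.5] [53.6 12.3] 87.1
rail 152 [544.8 102.2] [18.5 39.7] 6.6
spare 180 [ 651.1 -163.9] [54.8 14.9] 61.3
```

Request:
step_arm(series=[[[0,0,0.04,0,0],[0,0,0.03,0,0],[0,0,0,0,0],[0,0,0,0,0],[0,0,0,0,0],[0,0,0,0,0],[0,0,0,0,0],[0,0,0,0,0]]])

```text
time_s: 6.0
ee_pos: [518.1, 155.2, 62.4]
tcp_rot: [0.664, 0.748, -0.002, -0.002]
wrist_force: [-16.9, -3.1, 10.4]
width: -0.2
```

```bash
python3 -c "
from h import *
state();measure('m5')"
```

```text
t 6.0 p [518.1 155.2  62.4] jaw 6.8 F [-16.9  -3.1  10.4] T [-0.43  2.22 -0.01] w -0.2 q6 [0.22 0.1 ]
bar 42 [630.3 166.4] [54.5 11.4] 86.8
rail 155 [545.1 102.2] [18.2 39.8] 7.3
spare 179 [ 651.  -163.8] [54.8 14.5] 61.1
```

The rail stopped at 17 N with a distance of about 90 mm, so it is home. I'll back off and lift.

Request:
step_arm(series=[[[0,0,-0.2,0,0],[0,0,-0.3,0,0],[0,0,0,-0.8,0],[0,0,0,-0.8,0],[40,0,0,-0.8,0],[50,0,0,-0.8,0],[50,0,0,0,0],[50,0,0,0,0]]])

```text
time_s: 6.85
ee_pos: [505.3, 153.7, 158.6]
tcp_rot: [0.664, 0.748, 0.001, 0.0]
wrist_force: [0.9, -0.1, -0.2]
width: 50.2
```

```bash
python3 -c "
from h import *
p,R,ja=state()
plan(p,ja,(627.8,166.8,150),0.5,8,50)
from plant import arm
c=arm.read_camera('wrist');cv2.imwrite('pics/w6.png',c['image']);measure('m6')"
```

```text
t 6.85 p [505.3 153.7 158.6] jaw 6.8 F [ 0.9 -0.1 -0.2] T [-0.06  0.06  0.  ] w 50.2 q6 [0.23 0.11]
[[50, -0.01, 0.51, 0.04, np.float64(0.16)], [50, 0.0, 0.51, 0.04, np.float64(0.16)], [50, 0.01, 0.51, 0.03, np.float64(0.16)], [50, 0.02, 0.51, 0.04, np.float64(0.15)], [50, 0.02, 0.52, 0.03, np.float64(0.16)], [50, 0.03, 0.51, 0.04, np.float64(0.15)], [50, 0.04, 0.52, 0.03, np.float64(0.16)], [50, 0.04, 0.51, 0.04, np.float64(0.15)]]
bar 49 [627.9 148. ] [17.  15.1] 85.5
rail 227 [544.  110.7] [18.6 56.9] 6.7
spare 180 [ 650.6 -163.7] [54.7 16.7] 61.6
```

View pics/w6.png

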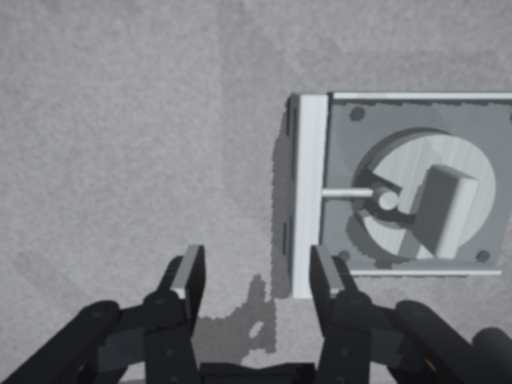

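The stud head at (388,201) sits inside the mouth against the hub. The bar is at about (445,210). I'll move over it.

Request:
step_arm(series=[[[50,0,0.51,0.04,0.16],[50,0,0.51,0.04,0.16],[50,0.01,0.51,0.03,0.16],[50,0.02,0.51,0.04,0.15],[50,0.02,0.52,0.03,0.16],[50,0.03,0.51,0.04,0.15],[50,0.04,0.52,0.03,0.16],[50,0.04,0.51,0.04,0.15]]])

```text
time_s: 7.75
ee_pos: [627.7, 167.0, 147.9]
tcp_rot: [0.704, 0.71, -0.001, -0.001]
wrist_force: [-1.4, -0.5, 0.8]
width: 50.0
```

```bash
python3 -c "
from h import *
p,R,ja=state()
from plant import arm
c=arm.read_camera('wrist');cv2.imwrite('pics/w7.png',c['image'])
T=np.array(c['tool_from_camera']);z=c['range_z'].astype(float);v,u=np.mgrid[0:384,0:512]
P=np.stack([(u-c['cx'])/c['fx']*z,(v-c['cy'])/c['fy']*z,z],-1)@T[:3,:3].T+T[:3,3]
W=P@R.T+p
def f(lo,hi):
    m=((W[...,2]>lo)&(W[...,2]<hi)&(z>0)&(np.hypot(W[...,0]-628,W[...,1]-167)<50)).astype(np.uint8)
    n,l,s,ce=cv2.connectedComponentsWithStats(m)
    for i in range(1,n):
        if s[i,4]>150:
            q=W[l==i];r=cv2.minAreaRect(q[:,:2].astype(np.float32));print(lo,s[i,4],ce[i].round(),q[:,2].mean().round(1),np.round(r[0],1),np.round(r[1],1),round(r[2],1))
f(84,92);f(46,54)
plan(p,ja,(627.8,166.8,84),0.5,8,50)
"
```

```text
t 7.75 p [627.7 167.  147.9] jaw 0.5 F [-1.4 -0.5  0.8] T [-0.04  0.03  0.  ] w 50.0 q6 [0.2  0.19]
84 1992 [260. 222.] 87.9 [630.1 168.2] [14. 55.] 0.9
46 9208 [271. 188.] 50.3 [636.4 174.5] [76.7 96.1] 48.7
46 1087 [227. 243.] 50.2 [604.7 135.5] [23.1 42. ] 76.7
[[50, -0.0, 0.0, 0.27, np.float64(-0.0)], [50, -0.0, 0.0, 0.27, np.float64(-0.0)], [50, -0.0, 0.0, 0.27, np.float64(-0.0)], [50, -0.0, 0.0, 0.26, np.float64(-0.0)], [50, -0.0, 0.0, 0.27, np.float64(-0.0)], [50, -0.0, 0.0, 0.26, np.float64(-0.0)], [50, -0.0, 0.0, 0.27, np.float64(-0.0)], [50, -0.01, 0.0, 0.26, np.float64(-0.0)]]
```

View pics/w7.png

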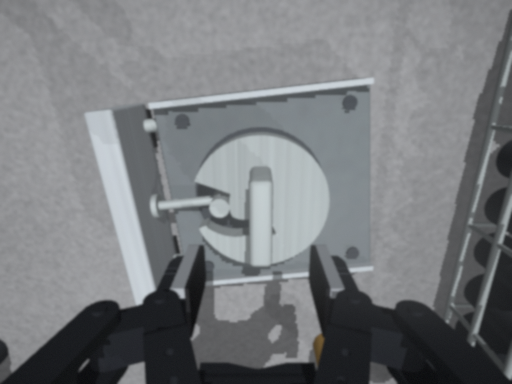

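The wrist view shows the bar at about (260,220) between the jaws. The wrist and top estimates differ by about 2.5 mm, within calibration. I'll go to the middle of the two and close.

Request:
step_arm(series=[[[50,0.02,0.04,0.4,0],[50,0,0,0.4,0],[50,0,0,0.4,0],[50,0,0,0.4,0],[50,0,0,0.3,0],[50,0,0,0.23,0],[50,0,0,0,0],[20,0,0,0,0]]])

```text
time_s: 8.6
ee_pos: [629.0, 167.7, 86.2]
tcp_rot: [0.704, 0.71, 0.0, 0.0]
wrist_force: [-0.6, 0.1, 0.1]
width: 36.7
```

Request:
step_arm(series=[[[5,0,0,0,0],[5,0,0,0,0],[5,0,0,0,0],[5,0,0,0,0],[5,0,0,0,0],[5,0,0,0,0],[5,0,0,0,0],[5,0,0,0,0]]])

```text
time_s: 9.4
ee_pos: [629.5, 167.7, 86.9]
tcp_rot: [0.704, 0.71, 0.001, 0.001]
wrist_force: [4.5, 0.2, 4.7]
width: 13.4
```

```bash
python3 -c "
from h import *
state()"
```

```text
t 9.4 p [629.5 167.7  86.9] jaw 0.5 F [4.5 0.2 4.7] T [ 0.03 -0.54 -0.02] w 13.4 q6 [0.2  0.19]
```

Request:
step_arm(series=[[[5,0,0.03,0,0.3],[5,0,0,0,0.6],[5,0,0,0,0.6],[5,0,0,0,0.6],[5,0,0,0,0.6],[5,0,0,0,0.6],[5,0,0,0,0.6],[5,0,0,0,0.6]]])

```text
time_s: 10.2
ee_pos: [629.7, 167.8, 86.8]
tcp_rot: [0.829, 0.559, 0.0, -0.0]
wrist_force: [-0.9, -0.7, 7.9]
width: 13.2
```

```bash
python3 -c "
from h import *
state();measure('m8')
from plant import arm
c=arm.read_camera('wrist');cv2.imwrite('pics/w8.png',c['image'])"
```

```text
t 10.2 p [629.7 167.8  86.8] jaw -22.1 F [-0.9 -0.7  7.9] T [-0.02  0.15  0.06] w 13.2 q6 [0.2  0.59]
rail 140 [544.9  99.7] [18.4 34.7] 5.8
spare 185 [ 651.  -163.8] [54.9 15.1] 60.6
```

View pics/w8.png

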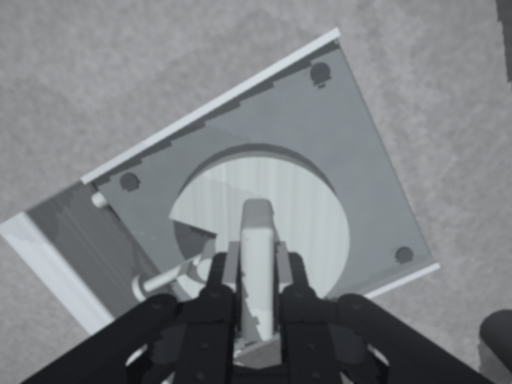

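The bar is firmly held, and the slot is catching the head at about (203,265). I'll keep turning.

Request:
step_arm(series=[[[5,0,0,0,0.6],[5,0,0,0,0.6],[5,0,0,0,0.6],[5,0,0,0,0.6],[5,0,0,0,0.6],[5,0,0,0,0.6],[5,0,0,0,0.6],[5,0,0,0,0.6]]])

```text
time_s: 11.1
ee_pos: [629.7, 167.3, 86.9]
tcp_rot: [0.927, 0.375, -0.0, 0.001]
wrist_force: [-0.4, -3.8, 7.9]
width: 13.3
```

```bash
python3 -c "
from h import *
state();measure('m9')"
```

```text
t 11.1 p [629.7 167.3  86.9] jaw -45.9 F [-0.4 -3.8  7.9] T [-0.35  0.25  1.64] w 13.3 q6 [0.2  1.01]
rail 137 [549.4 100. ] [18.3 34.3] 8.3
spare 180 [ 650.9 -163.8] [54.8 14.4] 61.3
```

Request:
step_arm(series=[[[5,0,0,0,0.5],[5,0,0,0,0.6],[5,0,0,0,0.6],[5,0,0,0,0.6],[5,0,0,0,0.6],[5,0,0,0,0.6],[5,0,0,0,0.6],[5,0,0,0,0]]], newtons=80)

```text
time_s: 11.95
ee_pos: [629.7, 167.8, 86.9]
tcp_rot: [0.979, 0.203, 0.0, -0.0]
wrist_force: [-2.1, 0.2, 8.3]
width: 12.3
```

```bash
python3 -c "
from h import *
state();measure('m10')
from plant import arm
c=arm.read_camera('wrist');cv2.imwrite('pics/w10.png',c['image'])"
```

```text
t 11.95 p [629.7 167.8  86.9] jaw -66.6 F [-2.1  0.2  8.3] T [-0.05  0.15 -0.21] w 12.3 q6 [0.2  1.37]
bar 13 [613.3 173.7] [11.6 15.5] 31.3
rail 137 [554.9 101.3] [18.8 34.7] 3.1
spare 180 [ 651.1 -163.9] [54.8 14.8] 61.2
```

View pics/w10.png

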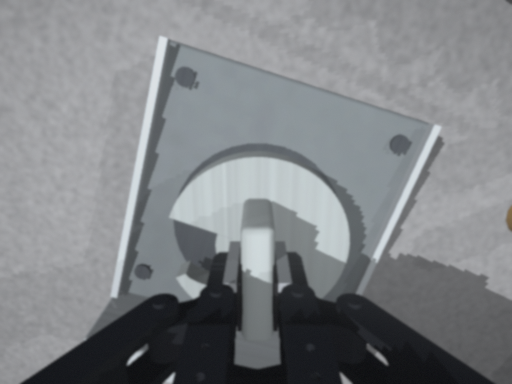

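The rail is now drawn in to about 80 mm, and the bar still sits square in the jaws. I'll go on to the stop.

Request:
step_arm(series=[[[5,0,0,0,0.3],[5,0,0,0,0.3],[5,0,0,0,0.3],[5,0,0,0,0.3],[5,0,0,0,0.2],[5,0,0,0,0.2],[5,0,0,0,0],[5,0,0,0,0]]])

```text
time_s: 12.85
ee_pos: [629.7, 167.7, 87.0]
tcp_rot: [0.991, 0.136, 0.0, 0.0]
wrist_force: [-1.2, -1.4, 8.1]
width: 12.4
```

```bash
python3 -c "
from h import *
state()"
```

```text
t 12.85 p [629.7 167.7  87. ] jaw -74.4 F [-1.2 -1.4  8.1] T [-0.13  0.16  0.82] w 12.4 q6 [0.2 1.5]
```

Request:
step_arm(series=[[[5,0,0,0,0.2],[5,0,0,0,0.2],[5,0,0,0,0.2],[5,0,0,0,0],[5,0,0,0,0],[5,0,0,0,0],[5,0,0,0,0],[5,0,0,0,0]]])

```text
time_s: 13.65
ee_pos: [629.7, 167.8, 87.0]
tcp_rot: [0.994, 0.111, 0.0, 0.001]
wrist_force: [-0.8, -2.1, 8.9]
width: 12.5
```

```bash
python3 -c "
from h import *
state();measure('m11')"
```

```text
t 13.65 p [629.7 167.8  87. ] jaw -77.2 F [-0.8 -2.1  8.9] T [-0.33  0.12  2.28] w 12.5 q6 [0.2  1.55]
bar 19 [617.1 173.1] [18.6 10.3] 62.5
rail 138 [555.  101.2] [18.3 34.9] 3.7
spare 181 [ 650.9 -163.7] [55.  15.2] 59.7
```

The torque rose to 2.3 N m with the jaw about 4° past the computed stop, so the cam is at its stop and the pads are giving a little. I'll release, lift and check.

Request:
step_arm(series=[[[40,0,0,0,0],[40,0,0,0,0],[40,0,0,0,0],[40,0,0,0,0],[40,0,0,-0.3,0],[40,0,0,-0.8,0],[40,0,0,-0.9,0],[40,0,0,-0.9,0]]])

```text
time_s: 14.5
ee_pos: [629.6, 167.6, 174.5]
tcp_rot: [0.994, 0.109, 0.0, -0.0]
wrist_force: [-0.3, -0.7, 1.3]
width: 40.1
```

Request:
step_arm(series=[[[40,-0.9,0,-0.5,0],[40,-0.9,0.3,-0.5,0],[40,-0.9,0.3,-0.3,0],[40,-0.9,0.3,0,0],[40,-0.9,0.3,0,0],[40,-0.9,0.3,0,0],[40,-0.5,0,0,0],[40,0,0,0,0]]])

```text
time_s: 15.3
ee_pos: [465.8, 85.0, 213.0]
tcp_rot: [0.994, 0.109, 0.001, -0.0]
wrist_force: [0.2, 0.4, 2.0]
width: 40.1
```

```bash
python3 -c "
from h import *
state();measure('m12')"
```

```text
t 15.3 p [465.8  85.  213. ] jaw -77.5 F [0.2 0.4 2. ] T [ 0.04 -0.03 -0.02] w 40.1 q6 [0.1  1.46]
bar 173 [627.6 167.6] [56.5 14.7] 17.6
spare 177 [ 650.7 -163.6] [54.8 14.4] 61.2
```

View pics/m12.png

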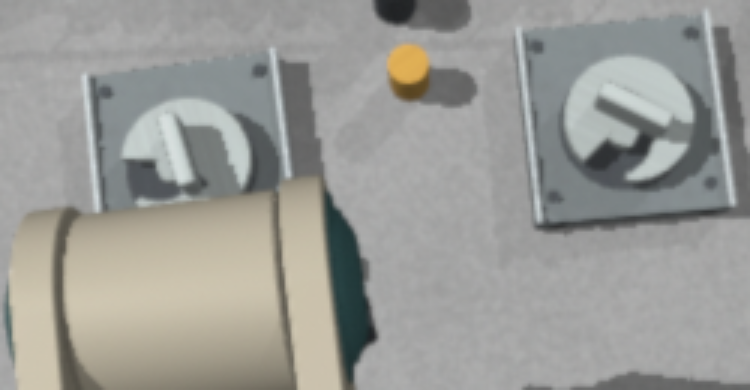

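Request:
step_arm(series=[[[40,-0.3,0.9,0,0],[40,-0.3,0.9,0,0],[40,0,0.9,0,0],[40,0,0.9,0,0],[40,0,0.9,0,0],[40,0,0.9,0,0],[40,0,0.9,0,0],[40,0,0,0,0]]])

```text
time_s: 16.15
ee_pos: [491.1, -105.4, 211.8]
tcp_rot: [0.994, 0.108, -0.0, 0.0]
wrist_force: [0.6, 0.5, -0.3]
width: 40.0
```

Run:
```python
from h import *
state();measure('m13')
from plant import arm
for k in range(3):
  for n in("top","scene"):
    c=arm.read_camera(n);W=world(c)
    if k==0: cv2.imwrite(f"pics/end_{n}.png",c["image"])
    for nm,cx,cy,r,lo,hi in(("bar",627.6,167.2,40,83,94),("rail",550,158,90,61,69)):
        m=(W[...,2]>lo)&(W[...,2]<hi)&(np.hypot(W[...,0]-cx,W[...,1]-cy)<r)
        if nm=="rail": m&=W[...,0]<585
        P=W[m]
        if len(P)<20: continue
        e,V=np.linalg.eigh(np.cov(P[:,:2].T));a=np.degrees(np.arctan2(V[1,1],V[0,1]))%180
        print(n,nm,len(P),P.mean(0).round(1),"dir",round(a,1),np.round(cv2.minAreaRect(P[:,:2].astype(np.float32))[0],1))
```

```text
t 16.15 p [ 491.1 -105.4  211.8] jaw -77.6 F [ 0.6  0.5 -0.3] T [-0.01 -0.03  0.01] w 40.0 q6 [-0.28  1.07]
bar 172 [627.3 167.2] [56.6 14.2] 16.2
rail 594 [548.5 158.1] [ 18.8 149.9] 7.2
spare 171 [ 650.8 -163.7] [54.8 14.1] 60.4
top bar 165 [627.  166.8  87.7] dir 16.7 [627.3 167.2]
top rail 572 [548.3 157.8  64.8] dir 96.8 [548.7 157.7]
scene bar 238 [632.6 168.5  87. ] dir 16.4 [631.2 168.3]
scene rail 685 [552.8 160.8  64.2] dir 96.8 [552.8 159.1]
top bar 166 [627.  166.9  87.6] dir 16.3 [627.4 167. ]
top rail 574 [548.3 157.5  64.8] dir 96.7 [548.4 157.7]
scene bar 240 [632.6 168.6  87. ] dir 16.2 [631.2 168.3]
scene rail 681 [552.7 160.8  64.2] dir 96.8 [552.  158.9]
top bar 169 [627.1 166.8  87.4] dir 16.7 [627.5 167. ]
top rail 571 [548.3 157.8  64.9] dir 96.8 [548.8 157.6]
scene bar 240 [632.6 168.6  87. ] dir 16.3 [631.  168.3]
scene rail 684 [552.7 161.2  64.2] dir 96.8 [551.9 158.8]
```

View pics/m13.png

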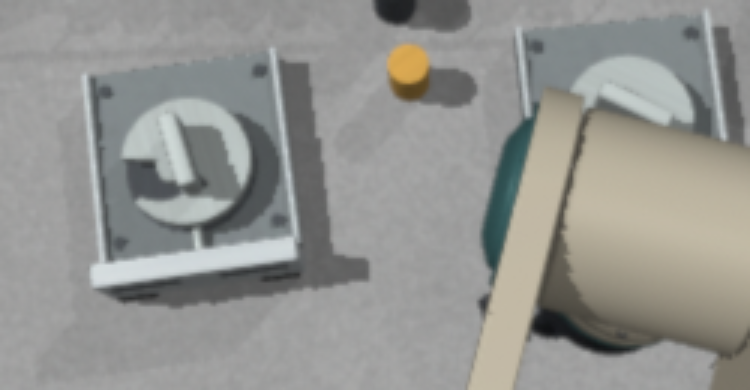

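The view is now clear. The bar sits 80.3° (1.40 rad) clockwise of the rail, the rail is about 79.5 mm from the cam axis, and the spare bar still measures about 61°. I'm handing in.

```bash
python3 -c "
from plant import arm
print(arm.job_done())"
```

```text
the job is handed in; nothing more can be done
None
```

The job is done and handed in at about 16.6 s. I pushed the rail until the stud's head stopped against the cam's hub (17 N, about 90 mm from the cam axis). Then I gripped the bar, turned the cam clockwise to its stop, released it and moved clear.

**Last checks:**
- **Cam angle:** the bar stands at 16.2–16.7° and the rail at 96.8°, so the cam is at about 1.40 rad, its stop.
- **Rail distance:** both cameras put it at about 79–80 mm from the cam axis, which is tight.
- **Spare cam:** its bar still read 60–61° in the last views, against 61.8° at the start. That is within the 60–62° spread of the readings, and the arm never touched it.
- **Robot:** the gripper ended empty about 210 mm above the table, touching nothing.

**Disagreements:** the scene and wrist cameras place the cam 2.5–4 mm further out in x than the top camera. At the stop the jaw turned about 4° past the final bar angle, as the torque rose to 2.3 N m and the pads gave a little. No check failed.

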